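# Set the panel holder's gap with its thumbwheel

### The arm

A 6-joint arm with a two-finger parallel gripper is mounted at the origin on a cart in front of the work surface, level with it; the furniture and walls round the work are solid. World frame = base frame: x ahead of the robot, y to its left, z up, the work surface at z = 0. Lengths are in m, angles in rad, forces in N, time in s.
With the tool pointing down it reaches from about 0.375 to 0.9 m from the base axis. Payload 3.1 kg.
Tool frame: the origin (TCP) lies at the very end of the fingers, on their centre line; the grasp point (between the pads) lies 19 mm behind it; z points along the fingers, y is the line along which they close (so a half turn about z gives the same grasp; the last joint's range is limited). The gripper opens to 85 mm and grips with 20 to 120 N. Pads are 22 mm wide; open, the fingers measure 114 mm over their backs; the gripper's body (76 mm by 85 mm) begins 54 mm behind the grasp point. The pads swing forward as they close: fully open they stand 13 mm farther back than shut.
Start: joints at [-0.178, 0.527, 1.433, -0, 1.181, -0.178], TCP at [0.625, 0, 0.231] pointing down, gripper open.
Joint ranges: [-3.08, 3.08], [-0.75, 2.2], [0.22, 2.44], [-1.43, 4.57], [0, 2.65], [-2.85, 2.85]. Speed limits (rad/s): [2.79, 2.79, 3.14, 3.14, 3.14, 3.14].

### API

Orientations are given as a unit quaternion [x, y, z, w].
In Python, from station import manip gives the robot as it stands.
- The arm moves only by the shell command python3 -m handwheel 'ROWS' [FORCE]. ROWS is JSON, a list of rows, each a list of 7 numbers: the shift along the world's x, y, z in mm, then the turn, a rotation vector about the world's x, y, z in degrees, then the opening, from 0 (shut) to 1 (fully open). A call has exactly 10 rows; each row shifts and turns the commanded pose from where the row before left it; what a row does not reach is not made up. A row lasts 1/8 s, in which the tool goes at most 62.5 mm and 10.7 degrees, less where a joint would pass 70% of its speed; a pose out of reach is approached as far as the arm can. A call is refused whole if a number of a shift passes 62.5 or a number of a turn 10.7, either way. A call with a gripper value outside its range is refused whole. The fingers move at their own pace and stop on an object; FORCE is the grip in N (left out, the last holds). Time passes only in rows, so rows that do not move let the fingers close, or fill a call up. It gives the time, the measured TCP pose, the force, the opening and the grip force at its end, in the units of the state.
- manip.sense(): the state, without advancing time (a new reading comes with each control period).
- manip.snapshot(name): name is "scene" or "side" or "wrist"; returns the picture (400x640x3 uint8, red, green, blue); there is no depth.
- manip.get_calibration(name): a dict with "K" (3x3 intrinsics, pixels), "rvec" (rotation vector, rad) and "tvec" (3), from world to camera coordinates, as OpenCV has them. Camera axes: x right, y down, z forward; pixel columns grow to the right and rows downward; lengths in m; the calibration is good to about 2 mm. A picture is of the moment at which its call begins: read the wrist's pose just before it. get_calibration takes no time and is no camera call; for the wrist camera it gives the pose at the moment of the call.
- manip.sign_off(): hands the job in; it is judged then, once.
The state is a dict: "t": time; "q": joint angles; "qd": joint speeds; "tau": joint torques, N m; "tcp_pos": TCP position; "tool_rot": TCP orientation; "force": force on the tool from outside, world axes, zero at the start; "ft_torque": the same for the moment, N m; "finger_gap": opening from 0.0 (shut) to 1.0 (fully open); "gripper_force": force on a finger pad.
Only numpy, scipy, OpenCV 4.12 (cv2) and the standard library are available. Lean on these libraries where they do the work, as an engineer would, in place of code of your own. Each camera call takes 0.05 s, during which the arm holds its last target. There are 200 camera calls.

### The job

Set the painter's panel holder for the next panel: lay a fingertip gently on top of the knurled wheel and roll it, in as many strokes as it takes, until the sliding jaw has closed towards the fixed fence so far that the jaw's pointer stands exactly opposite the pointer of the brass gauge rider. Move the jaw by the wheel alone: do not push the jaw or the rider themselves, grasp or lift nothing, and leave the things standing around where they are. Finish clear of everything.

Things in the scene. Friction and masses are not known exactly. Their poses are not given: they have to be found in the camera images.
- holder: panel holder fixed to the table: wooden base plate 120 x 280 x 10 mm (x, y, z), reaching from y = -135 to +145 mm; a wooden fence 80 mm wide, 75 mm high, its face (looking to -y) at y = +115 mm; between them an aluminium slide unit with the jaw, and the wheel at y = -65 mm between two round-topped steel cheeks 92 mm high, 36 mm over their outsides. Origin on the table, z up; the jaw slides along y
- wheel_top (a point): highest point of the wheel's rim, unpressed, mid-width, at (0, -65, 102) mm in the holder's frame; fixed to the holder, does not turn or sink. Moving the rim's top to the holder's +y (towards the jaw) closes the jaw, the other way opens it: 10 mm of jaw per radian, 1 mm of rim moves the jaw 0.28 mm. A start needs 36 to 151 mm of rim, so mostly several strokes
- wheel: knurled steel wheel, 72 mm in diameter, 20 mm wide, axis level along the holder's x, its top 10 mm above the cheeks; origin at its centre. The slide unit that carries wheel and jaw rests on springy rubber feet and sinks straight down up to 6 mm when pressed (about 2 N starts it, 8 N bottoms it). The wheel turns against light friction (about 1.5 N at the rim) and stays where it is left
- jaw: sliding wooden jaw with a cork face, 80 mm wide, 22 mm thick, top 71 mm above the table; origin on its face towards the fence, 26 mm above the table. It slides along the holder's y, its face 60 mm from the fence when fully open and 5 mm when shut
- jaw_pointer (a point): tip of the small steel pointer on the jaw's -x side, level with the jaw's face in y, 30 mm above the table; the holder's axes
- rider: brass gauge rider, a block 16 x 16 x 18 mm with a small thumbscrew on top, on the scale along the -x edge of the base; origin at its foot. It is set before the start, 14 to 28 mm from the fence's face, and must stay there
- rider_pointer (a point): tip of the small brass pointer on the rider's +x side, 30 mm above the table; the holder's axes. The job is done when jaw_pointer and rider_pointer have the same y in the holder's frame; at the start the jaw is 10 to 42 mm short of it (to -y).
- jar: small closed paint jar, 54 mm in diameter, 62 mm high, origin under its middle; bystander
- cup: white paper paint cup, 56 mm in diameter, 58 mm high, origin under its middle; bystander
- tape: roll of masking tape lying flat, 101 mm in diameter, 24 mm high, origin under its middle; bystander
- pen: marker pen lying flat, about 140 mm long and 17 mm thick, origin under its middle; bystander

How it is judged:
By the outcome, as a careful person would: the job done as asked, in the order asked, and still so for the second after the job is handed in, with the robot touching nothing.
It also fails if it takes over 48 s, if anything falls off the work surface, if the arm or the gripper's body presses on something with over 40 N, if the wrist force passes 120 N, or if a joint passes its speed limit or range.

## Working session

There is one attempt and no reset: what is moved stays moved. The work goes in short steps, Python scripts to look and compute and a shell command to move; the robot and the scene stay as the last step left them, time stands still between calls to the robot, and variables do not carry over. Pictures are saved under pics/ and viewed, at most 10 in all, crops included, and the job is handed in when it is done.

```bash
mkdir -p pics; cat > h.py <<'E'
from station import manip
import cv2, numpy as np
def snap(c,n):
    cal=manip.get_calibration(c); im=manip.snapshot(c)
    cv2.imwrite(f'pics/{n}.png',im[:,:,::-1]); np.savez(f'pics/{n}.npz',K=cal['K'],r=cal['rvec'],t=cal['tvec'])
    return im
def P(n):
    d=np.load(f'pics/{n}.npz'); return d['K'],d['r'].reshape(3,1),d['t'].reshape(3,1)
def proj(n,X):
    K,r,t=P(n); return cv2.projectPoints(np.array(X,float).reshape(-1,1,3),r,t,K,None)[0].reshape(-1,2)
def ray(n,uv):
    K,r,t=P(n);R=cv2.Rodrigues(r)[0]; d=R.T@np.linalg.inv(K)@np.array([*uv,1.]); return (-R.T@t).ravel(),d
def onz(n,uv,z):
    c,d=ray(n,uv); return c+d*(z-c[2])/d[2]
E
python3 - <<'E'
from h import *
import cv2
a=snap('scene','s0');b=snap('side','d0');c=snap('wrist','w0')
for n in('s0','d0','w0'):
    K,r,t=P(n);print(n,K[0,0],ray(n,(320,200)))
print(manip.sense())
E
```

```text
s0 394.14001123484127 (array([ 0.08974565, -0.32890244,  0.62080702]), array([ 0.58011148,  0.53516713, -0.61463056]))
d0 454.49143883969606 (array([0.48212736, 0.95873134, 0.50789635]), array([ 0.09287171, -0.89728858, -0.43183442]))
w0 314.2683540877386 (array([0.62477114, 0.06554647, 0.37406167]), array([ 0.00211307, -0.25330772, -0.96740983]))
{'t': 0.15, 'q': array([-1.78498217e-01,  5.28231879e-01,  1.43361834e+00,  4.31118766e-06,
        1.18143893e+00, -1.78490143e-01]), 'qd': array([-0.00081646, -0.0019923 , -0.00500026,  0.00058863,  0.00192255,
       -0.00040186]), 'tau': array([ 1.17890530e-03, -4.42742836e+01, -1.78276026e+01, -2.15643640e-04,
        5.61750654e-03, -9.84718270e-06]), 'tcp_pos': array([6.24436889e-01, 1.33376366e-04, 2.30567894e-01]), 'tool_rot': array([ 7.07109961e-01,  7.07103092e-01, -4.82140166e-04, -6.97901328e-04]), 'force': array([-0.79865288,  0.39051689, -0.25783554]), 'ft_torque': array([ 0.0398985 ,  0.01346741, -0.05097805]), 'gripper_force': 0.0, 'finger_gap': 0.9998459710176065}
```

View pics/s0.png

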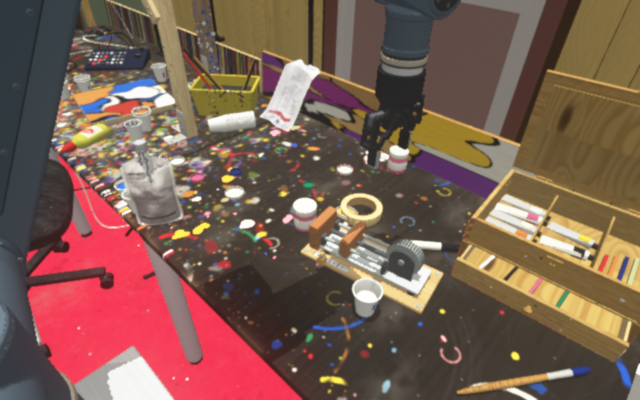

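View pics/d0.png

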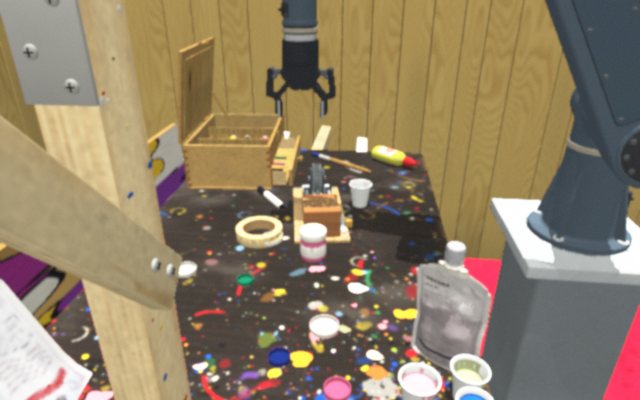

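View pics/w0.png

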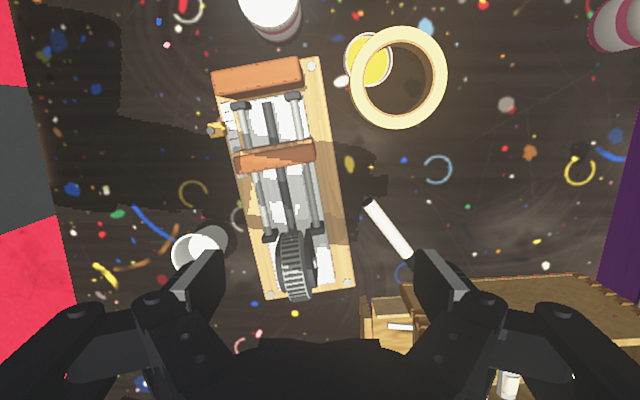

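The wrist view shows the whole holder: fence at (257,75), jaw at (275,155), rider at (215,130) and wheel at (293,265). The jar, tape, cup and pen stand around it. I'll zoom in to get accurate pixel positions.

```bash
python3 -c "
import cv2
i=cv2.imread('pics/w0.png')[45:310,190:375];cv2.imwrite('pics/w0c.png',cv2.resize(i,None,fx=2.26,fy=2.26,interpolation=2))"
```

```text
(no output)
```

View pics/w0c.png

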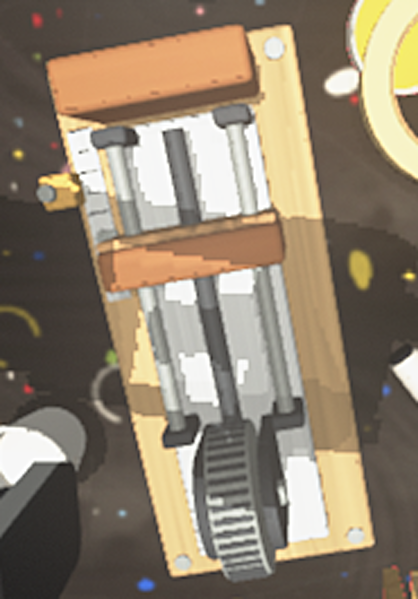

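```bash
cat >> h.py <<'E'
from scipy.optimize import least_squares
def H(p,L):
    L=np.atleast_2d(L)/1000.;c,s=np.cos(p[2]),np.sin(p[2])
    return np.c_[p[0]+c*L[:,0]-s*L[:,1],p[1]+s*L[:,0]+c*L[:,1],L[:,2]]
def inv(p,X):
    c,s=np.cos(p[2]),np.sin(p[2]);d=np.array(X)-[p[0],p[1],0];return 1000*np.array([c*d[0]+s*d[1],-s*d[0]+c*d[1],d[2]])
E
python3 - <<'E'
from h import *
cr=lambda u:np.array(u)/2.26+[190,45]
L=[[60,-135,10],[-60,-135,10],[60,145,10],[-40,115,75],[40,115,75]]
U=np.array([cr(u) for u in[(374,545),(172,577),(290,25),(62,118),(253,82)]])
f=lambda p:(proj('w0',H(p,L))-U).ravel()
r=least_squares(f,[.6,.05,.2]);p=r.x;print(p,np.degrees(p[2]),r.fun.round(1))
print('wheeltop',H(p,[0,-65,102]),proj('w0',H(p,[0,-65,102])))
for n,u,z in(('jaw face L',(98,245),.071),('jawface R',(277,212),.071),('rider pointer',(80,190),.03),('rider knob',(47,193),.03)):
    print(n,inv(p,onz('w0',cr(u),z)))
for y in(40,60,80,90,100):print(y,proj('w0',H(p,[-44,y,30])))
np.save('p.npy',p)
# joint-side check in scene view
print(proj('s0',H(p,[[0,-65,102],[60,-135,10],[-60,-135,10],[-60,145,10]])))
print(proj('d0',H(p,[[0,-65,102],[60,-135,10],[-60,-135,10],[-60,145,10]])))
E
```

```text
[ 0.59025057 -0.02326841  0.17229643] 9.871858143781978 [ 0.8  0.8 -0.5  0.6  0.8 -1.  -1.6  0.2  0.8 -0. ]
wheeltop [[ 0.6013945 -0.087306   0.102    ]] [[295.04669664 282.04712919]]
jaw face L [-37.67456976  63.04425611  71.        ]
jawface R [39.58922629 63.54223482 71.        ]
rider pointer [-51.57552294  87.12448419  30.        ]
rider knob [-67.29511254  88.4611718   30.        ]
40 [[242.63346692 170.98085873]]
60 [[238.33689432 153.0337233 ]]
80 [[233.91003671 134.54237668]]
90 [[231.64588501 125.08482971]]
100 [[229.34687689 115.4816846 ]]
[[408.16949601 243.51119855]
 [444.04348112 272.51717388]
 [421.46577634 312.3316344 ]
 [300.24296316 250.83022595]]
[[315.67486804 164.23548557]
 [291.96066099 187.36767217]
 [336.32223331 186.2214614 ]
 [349.3535019  238.71438629]]
```

```bash
python3 - <<'E'
from h import *
for u in((361,297),(408,282)):
  for z in(.0,.03,.06,.1,.15,.2):
    X=onz('w0',u,z);print(u,X.round(3),proj('s0',X).round(),proj('d0',X).round())
E
python3 -m handwheel '[[0,0,0,0,0,9.9,0],[-3,-20,0,0,0,0,0],[-6,-30,-5,0,0,0,0],[-6,-30,-20,0,0,0,0],[-6,-19,-25,0,0,0,0],[0,0,-25,0,0,0,0],[0,0,-20,0,0,0,0],[0,0,-10,0,0,0,0],[0,0,0,0,0,0,0],[0,0,0,0,0,0,0]]'
python3 - <<'E'
from h import *
snap('wrist','w1');snap('scene','s1')
a=cv2.imread('pics/w1.png');b=cv2.imread('pics/s1.png')[150:330,270:490]
cv2.imwrite('pics/m1.png',np.vstack([cv2.resize(a,(480,300)),cv2.resize(b,(366,300),interpolation=2)[:, :480] if 0 else np.pad(cv2.resize(b,(366,300),interpolation=2),((0,0),(0,114),(0,0)))]))
p=np.load('p.npy')
X=manip.sense()['tcp_pos'];print(inv(p,X))
E
```

```text
(361, 297) [ 0.681 -0.167  0.   ] [[454. 279.]] [[290. 187.]]
(361, 297) [ 0.676 -0.148  0.03 ] [[448. 266.]] [[291. 180.]]
(361, 297) [ 0.672 -0.13   0.06 ] [[442. 252.]] [[291. 172.]]
(361, 297) [ 0.666 -0.105  0.1  ] [[434. 232.]] [[291. 162.]]
(361, 297) [ 0.658 -0.074  0.15 ] [[423. 207.]] [[292. 147.]]
(361, 297) [ 0.651 -0.043  0.2  ] [[412. 181.]] [[292. 131.]]
(408, 282) [ 0.742 -0.145  0.   ] [[459. 258.]] [[267. 190.]]
(408, 282) [ 0.733 -0.128  0.03 ] [[453. 247.]] [[268. 182.]]
(408, 282) [ 0.723 -0.111  0.06 ] [[447. 235.]] [[270. 174.]]
(408, 282) [ 0.711 -0.088  0.1  ] [[438. 218.]] [[272. 163.]]
(408, 282) [ 0.695 -0.06   0.15 ] [[427. 196.]] [[276. 148.]]
(408, 282) [ 0.679 -0.032  0.2  ] [[415. 173.]] [[279. 131.]]
t: 1.4
tcp_pos: [0.6046, -0.0994, 0.1271]
tool_rot: [0.644, 0.765, 0.0, 0.001]
force: [0.8, -1.2, -0.3]
finger_gap: 0.003
gripper_force: 0.0
[  1.14310524 -77.25174624 127.30119488]
```

View pics/m1.png

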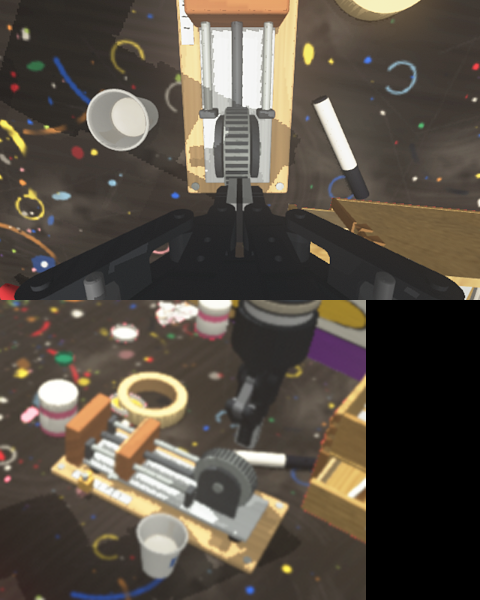

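The fingertip hangs just behind and above the wheel, centred on it, and the box and bystanders are clear. First I'll touch down and make one short stroke.

```bash
python3 -m handwheel '[[-1,0,-12,0,0,0,0],[0,0,-8,0,0,0,0],[0,0,-4,0,0,0,0],[0,0,-3,0,0,0,0],[0,0,0,0,0,0,0],[-1,6,0,0,0,0,0],[-1,6,0,0,0,0,0],[-1,6,0,0,0,0,0],[-1,6,0,0,0,0,0],[0,0,0,0,0,0,0]]'
```

```text
t: 2.75
tcp_pos: [0.5986, -0.0736, 0.0993]
tool_rot: [0.643, 0.766, 0.0, -0.001]
force: [-2.2, 0.9, 4.2]
finger_gap: 0.002
gripper_force: 2.4
```

```bash
python3 -m handwheel '[[0,0,12,0,0,0,0],[4,-14,3,0,0,0,0],[1,-13,0,0,0,0,0],[0,0,-7,0,0,0,0],[0,0,-9,0,0,0,0],[-1,7,0,0,0,0,0],[-1,7,0,0,0,0,0],[-1,7,0,0,0,0,0],[-1,6,0,0,0,0,0],[0,0,0,0,0,0,0]]'
python3 -m handwheel '[[0,0,15,0,0,0,0],[0,20,30,0,0,0,0],[0,20,30,0,0,0,0],[0,0,10,0,0,0,0],[0,0,0,0,0,0,0],[0,0,0,0,0,0,0],[0,0,0,0,0,0,0],[0,0,0,0,0,0,0],[0,0,0,0,0,0,0],[0,0,0,0,0,0,0]]'
python3 - <<'E'
from h import *
snap('wrist','w2')
cv2.imwrite('pics/m2.png',cv2.resize(cv2.imread('pics/w2.png')[0:280,160:480],None,fx=2.1,fy=2.1,interpolation=2))
print(manip.sense()['t'])
E
```

```text
t: 4.0
tcp_pos: [0.599, -0.0734, 0.0986]
tool_rot: [0.643, 0.766, -0.0, -0.001]
force: [-0.8, 1.3, 5.5]
finger_gap: 0.003
gripper_force: 2.6
t: 5.25
tcp_pos: [0.6, -0.035, 0.1832]
tool_rot: [0.643, 0.765, -0.0, -0.0]
force: [-0.4, 0.0, 1.1]
finger_gap: -0.0
gripper_force: 0.0
5.3
```

View pics/m2.png

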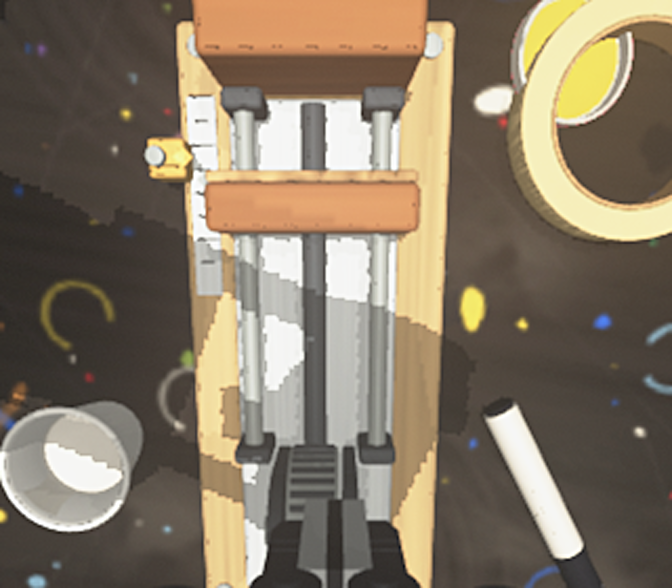

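```bash
cat > m.py <<'E'
from h import *
def meas(n,cr,L,U,Q):
    p0=np.load('p.npy');U=np.array([cr(u) for u in U])
    r=least_squares(lambda p:(proj(n,H(p,L))-U).ravel(),p0);p=r.x
    print('pose',p,r.fun.round(1))
    for k,(u,z) in Q.items():print(k,inv(p,onz(n,cr(u),z/1000)).round(2),'old frame',inv(p0,onz(n,cr(u),z/1000)).round(2))
    for q in(p,p0): print('ptr pix/mm', proj(n,H(q,[[-45,88,30],[-45,89,30]])))
E
python3 - <<'E'
from m import *
meas('w2',lambda u:np.array(u)/2.1+[160,0],[[-60,145,10],[60,145,10],[-40,115,75],[40,115,75]],[(179,22),(454,22),(197,54),(427,51)],
 {'jawL':((207,173),71),'jawR':((417,170),71),'rider':((193,157),30),'jawptr':((202,188),30)})
E
```

```text
pose [ 0.59102327 -0.02234362  0.17677535] [-1.7 -0.9  1.3 -1.5 -0.6  0.6  0.9  1.5]
jawL [-38.94  77.44  71.  ] old frame [-38.36  78.05  71.  ]
jawR [37.49 78.14 71.  ] old frame [38.06 79.08 71.  ]
rider [-51.84  87.96  30.  ] old frame [-51.31  88.51  30.  ]
jawptr [-48.75  75.65  30.  ] old frame [-48.17  76.21  30.  ]
ptr pix/mm [[259.65421964  74.67720212]
 [259.59355678  73.46154437]]
ptr pix/mm [[259.08979597  75.37652241]
 [259.03371783  74.16216521]]
```

Two strokes have moved the jaw by about 15 mm, and about 10 mm remains. I'll make one more equal stroke, then look from directly above the pointers.

```bash
python3 -m handwheel '[[2,-30,-30,0,0,0,0],[3,-37,-30,0,0,0,0],[0,0,-10,0,0,0,0],[0,0,-6,0,0,0,0],[0,0,-9,0,0,0,0],[-1,7,0,0,0,0,0],[-1,7,0,0,0,0,0],[-1,7,0,0,0,0,0],[-1,6,0,0,0,0,0],[0,0,0,0,0,0,0]]'
python3 -m handwheel '[[0,0,15,0,0,0,0],[-15,30,20,0,0,0,0],[-20,30,10,0,0,0,0],[-15,5,0,0,0,0,0],[0,0,0,0,0,0,0],[0,0,0,0,0,0,0],[0,0,0,0,0,0,0],[0,0,0,0,0,0,0],[0,0,0,0,0,0,0],[0,0,0,0,0,0,0]]'
python3 - <<'E'
from h import *
snap('wrist','w3')
p=np.load('p.npy');u=proj('w3',H(p,[-45,88,30]))[0];print(u)
x,y=int(u[0]),int(u[1]);x0,y0=max(x-60,0),max(y-60,0);print(x0,y0)
cv2.imwrite('pics/m3.png',cv2.resize(cv2.imread('pics/w3.png')[y0:y0+140,x0:x0+190],None,fx=4,fy=4,interpolation=2))
E
```

```text
t: 6.55
tcp_pos: [0.6008, -0.0734, 0.0986]
tool_rot: [0.643, 0.766, 0.001, -0.001]
force: [-0.8, 2.4, 5.1]
finger_gap: -0.001
gripper_force: 2.7
t: 7.8
tcp_pos: [0.551, -0.0101, 0.1432]
tool_rot: [0.644, 0.765, -0.0, -0.0]
force: [0.0, -0.2, -0.0]
finger_gap: 0.0
gripper_force: 0.0
[307.65687578 113.6806855 ]
247 53
```

View pics/m3.png

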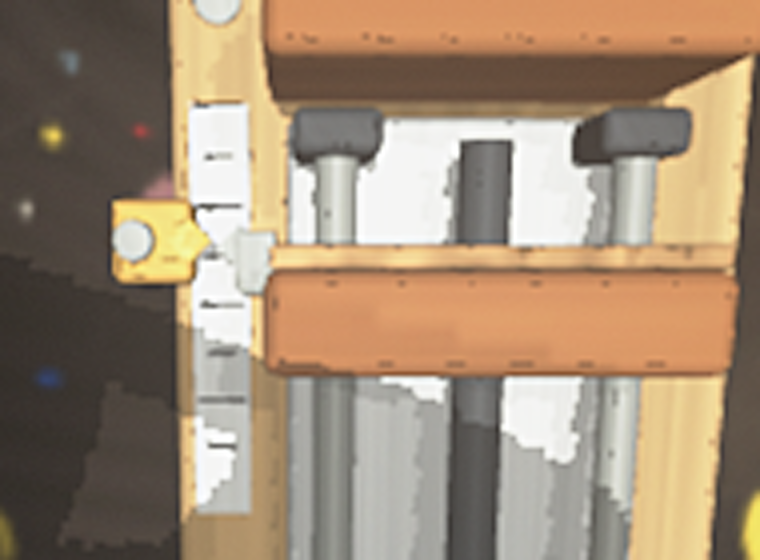

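The rider tip is at about (211,241) and the jaw's pointer at about (228,247), so roughly 1 mm remains. I'll move closer to measure it precisely.

```bash
python3 -m handwheel '[[-5,15,0,0,0,0,0],[0,15,-10,0,0,0,0],[0,0,-20,0,0,0,0],[0,0,-10,0,0,0,0],[0,0,0,0,0,0,0],[0,0,0,0,0,0,0],[0,0,0,0,0,0,0],[0,0,0,0,0,0,0],[0,0,0,0,0,0,0],[0,0,0,0,0,0,0]]'
python3 - <<'E'
from h import *
snap('wrist','w4')
p=np.load('p.npy');u=proj('w4',H(p,[[-45,88,30],[-45,89,30],[-40,88,30],[-50,88,30]]));print(u);u=u[0]
x,y=int(u[0]),int(u[1]);x0,y0=max(x-45,0),max(y-35,0);print(x0,y0)
cv2.imwrite('pics/m4.png',cv2.resize(cv2.imread('pics/w4.png')[y0:y0+70,x0:x0+95],None,fx=8,fy=8,interpolation=0))
E
```

```text
t: 9.1
tcp_pos: [0.546, 0.02, 0.1034]
tool_rot: [0.644, 0.765, 0.0, 0.0]
force: [-0.6, -0.3, -0.3]
finger_gap: -0.0
gripper_force: 0.0
[[305.73420304 158.84720752]
 [305.71836275 157.39368203]
 [312.98372353 158.84672596]
 [298.48438909 158.84768911]]
260 123
```

View pics/m4.png

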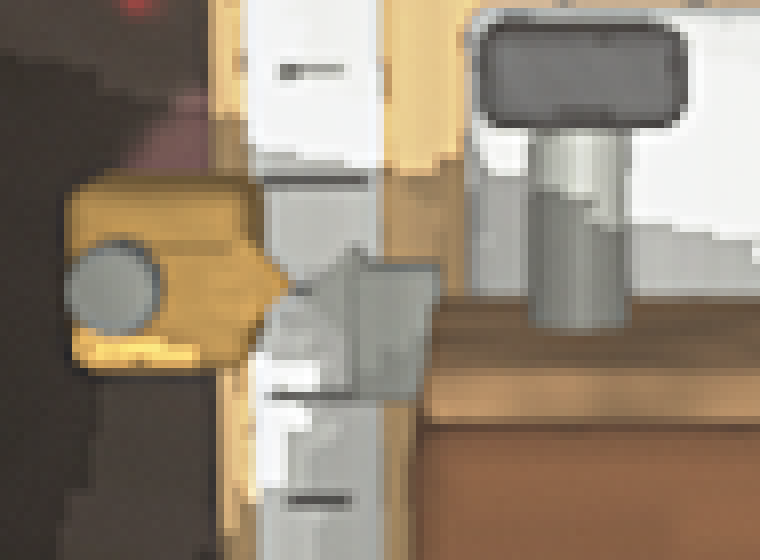

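The rider's tip is clear at (290,287) in the crop. The jaw's grey pointer blends into the scale, so I'll work from edges and grey values.

```bash
python3 - <<'E'
from h import *
p=np.load('p.npy')
c4=lambda u:np.array(u)/8+[260,123]-.44
c3=lambda u:np.array(u)/4+[247,53]-.375
for n,c,Q in(('w3',c3,{'fence':((460,53),75),'face':((460,245),71),'rider':((212,241),30),'blockc':((250,261),30)}),
 ('w4',c4,{'face71':((600,367),71),'rider':((290,287),30),'blocktop':((400,262),33),'blockbot':((400,400),33),'facebot':((500,299),15)})):
    for k,(u,z) in Q.items():print(n,k,inv(p,onz(n,c(u),z/1000)).round(2))
im=cv2.imread('pics/w4.png').astype(int)
print((im[152:176,292:318].sum(2)//3))
sat=im.max(2)-im.min(2);print(sat[152:176,292:318])
E
```

```text
w3 fence [ -9.46 116.28  75.  ]
w3 face [-7.91 87.42 71.  ]
w3 rider [-51.31  88.61  30.  ]
w3 blockc [-43.87  84.81  30.  ]
w4 face71 [-27.11  87.82  71.  ]
w4 rider [-51.84  88.28  30.  ]
w4 blocktop [-42.26  90.78  33.  ]
w4 blockbot [-42.35  78.96  33.  ]
w4 facebot [-33.58  85.29  15.  ]
[[ 87 161 194 186 187 187 186 185 185 187 189 191 193 191 193 161 131 146
  145 141 139 139 130 124 129 124]
 [ 94 160 193 187 186 186 185 185 185 187 190 178 163 180 196 164 133 145
  145 143 140 140 131 125 130 124]
 [119 153 189 189 187 187 186 186 187 189 182 154 125 145 186 169 137 149
  148 145 143 141 132 125 130 124]
 [140 135 161 185 189 189 187 188 190 183 159 147 135 116 139 132 114 121
  122 121 119 118 114 120 129 124]
 [148 138 134 159 185 186 177 178 173 156 147 141 134 125 114 111 111 111
  113 116 116 118 107 114 130 125]
 [146 146 140 133 173 185 170 161 147 144 150 137 132 142 142 142 141 143
  146 148 150 152 128 117 129 124]
 [145 147 149 129 134 138 135 142 147 150 151 137 137 148 147 147 145 147
  150 154 157 156 136 123 132 126]
 [145 143 147 146 127 105 112 139 150 151 1
[... 3727 characters left out ...]
 7   7   7
    8   7  14  45  58  58  57  58]
 [  6   3   1   2   1   0   0   3   6   6   5   5   5   7   7   6   6   7
    7   6  16  60  71  69  70  70]
 [  4   3   2   7   3   3   3   5   5   4   5   5   6   7   7   6   6   6
    6   6  22  66  73  74  74  76]
 [  3   3   3   5   5   4   4   3   4   4   4   5   6   7   6   7   9   7
    7  10  31  66  76  77  78  78]
 [  3   2   2   3   4   6   4   4   4   5   4   4   5   4   5  19  44  46
   44  39  42  68  83  84  82  83]
 [  4   3   0   0   1   1   3   5   5   6   5   5   6   5   3  24  63  69
   68  56  41  61  83  88  86  84]
 [  5   3   1   1   1   0   2   7   5   6   4   4   6   5   3  22  61  65
   65  53  33  42  59  66  64  61]]
```

Sub-pixel edges put the rider's tip at row 157.95 and the jaw pointer's apex at row 159.25. At 1.45 px/mm that leaves about 0.9 mm, which is about 3.2 mm of rim.

```bash
python3 -m handwheel '[[0,0,20,0,0,0,0],[20,-40,0,0,0,0,0],[20,-40,0,0,0,0,0],[16,-30,0,0,0,0,0],[0,0,0,0,0,0,0],[0,0,-10,0,0,0,0],[0,0,-15,0,0,0,0],[0,0,0,0,0,0,0],[-0.5,3.2,0,0,0,0,0],[0,0,0,0,0,0,0]]'
python3 -m handwheel '[[0,0,0,0,0,0,0],[0,0,15,0,0,0,0],[0,0,10,0,0,0,0],[-15,27,0,0,0,0,0],[-20,40,0,0,0,0,0],[-20,40,0,0,0,0,0],[0,0,-20,0,0,0,0],[0,0,0,0,0,0,0],[0,0,0,0,0,0,0],[0,0,0,0,0,0,0]]'
cat > tip.py <<'E'
from h import *
import sys
n=sys.argv[1];snap('wrist',n)
p=np.load('p.npy');u=proj(n,H(p,[[-45,88,30],[-45,89,30]]));print(u)
x,y=int(u[0,0]),int(u[0,1]);y0=y-8;x0=x-15
im=cv2.imread(f'pics/{n}.png').astype(int)[y0:y0+18,x0:x0+17]
print(x0,y0);print(im.mean(2).astype(int));print(im.max(2)-im.min(2))
cv2.imwrite(f'pics/{n}c.png',cv2.resize(cv2.imread(f'pics/{n}.png')[y-35:y+35,x-45:x+50],None,fx=8,fy=8,interpolation=0))
E
python3 tip.py w5
```

```text
t: 10.4
tcp_pos: [0.6008, -0.086, 0.0986]
tool_rot: [0.643, 0.766, -0.0, -0.0]
force: [-1.3, -0.3, 6.0]
finger_gap: 0.003
gripper_force: 2.8
t: 11.65
tcp_pos: [0.5473, 0.0196, 0.104]
tool_rot: [0.644, 0.765, 0.0, 0.001]
force: [0.4, -0.0, -0.4]
finger_gap: 0.001
gripper_force: 0.0
[[303.87908962 157.93315737]
 [303.85998847 156.48083032]]
288 149
[[117  93  70 158 197 189 186 188 187 185 185 186 188 189 191 190 191]
 [116  91  70 157 197 187 186 188 187 185 186 187 188 191 193 193 193]
 [122  93  67 157 198 188 187 187 186 185 186 188 191 182 168 182 197]
 [142 120  79 156 197 187 187 188 187 186 188 191 182 159 134 149 188]
 [157 147 110 150 190 190 187 188 186 187 189 182 159 145 140 127 144]
 [151 152 141 138 163 185 190 189 189 190 181 159 147 145 140 132 122]
 [143 146 149 140 134 161 187 193 186 172 157 146 149 139 136 144 143]
 [146 145 145 148 141 135 154 185 176 146 145 150 152 137 134 147 147]
 [150 148 145 147 149 141 122 136 150 147 150 152 154 138 133 145 148]
 [150 147 145 144 147 145 120  90 115 144 150 151 154 137 131 146 147]
 [148 142 143 142 149 153 144 141 146 151
[... 1106 characters left out ...]
105 108 114 119  73  11   4   8   8   8   8   7   8   9   9]
 [109 105 104 108 116 101  50   6   4   8   7   8   7   6   7   9   8]
 [107 102 105 112  90  36   3   2   5   7   7   7   7   6   6   8   8]
 [109 105 110  83  32   5   3   4   5   6   7   7   8   7   6   8   8]
 [110 109 104  42   8   4   5   6   5   6   5   7   8   8   6   8   8]
 [107 101  78  22   7   5   5   5   6   6   5   5   7   7   7   9   8]
 [ 98  81  50  15   6   5   5   5   6   6   6   6   5   7   7   9   7]
 [ 92  74  29   9   5   5   4   5   6   5   5   5   7   6   6   8   8]
 [ 95  72  14   6   5   4   4   5   7   6   6   6   6   5   6   9   8]
 [ 92  50  15   4   6   6   5   5   5   7   5   6   6   6   6   8   9]]
```

Both tips now stand at rows 8.2 and 8.28, a difference of about 0.05 mm. I'll retreat upward and check visually.

```bash
python3 -m handwheel '[[0,0,30,0,0,0,0],[0,0,40,0,0,0,0],[0,0,40,0,0,0,0],[0,0,20,0,0,0,0],[0,0,0,0,0,0,0],[0,0,0,0,0,0,0],[0,0,0,0,0,0,0],[0,0,0,0,0,0,0],[0,0,0,0,0,0,0],[0,0,0,0,0,0,0]]'
python3 -c "
from h import *
snap('wrist','w6');a=cv2.imread('pics/w5c.png');b=cv2.imread('pics/w6.png')
cv2.imwrite('pics/m6.png',np.vstack([a[140:420,:640],b[:320]]))"
```

```text
t: 12.95
tcp_pos: [0.5464, 0.0203, 0.2331]
tool_rot: [0.643, 0.766, -0.0, -0.0]
force: [0.6, -0.1, -0.5]
finger_gap: -0.0
gripper_force: 0.0
```

View pics/m6.png

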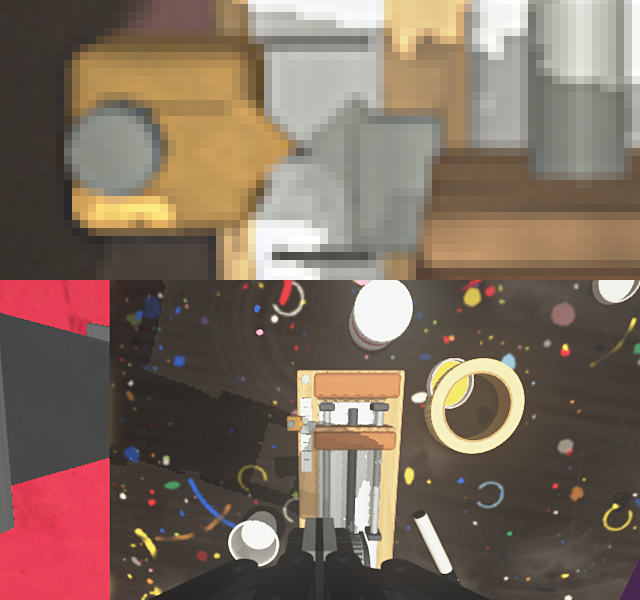

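The close-up shows the two pointer tips meeting at row 150. The wide view shows the jar, cup, tape and pen in place and the gripper clear of everything.

```bash
python3 -c "
from station import manip
print(manip.sign_off())"
```

```text
the job is handed in; nothing more can be done
None
```

The job is handed in: three full wheel strokes and one fine one closed the jaw until its pointer stood opposite the rider's, within about 0.1 mm by the wrist camera, with the arm clear of everything and about 13 s used.

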